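Clamp a rail in the dowel jig and hold the sprung drill plate down on its hidden pins

ROBOT

A 6-joint arm with a two-finger parallel gripper is mounted at the origin on a cart in front of the work surface, level with it; the furniture and walls round the work are solid. World frame = base frame: x ahead of the robot, y to its left, z up, the work surface at z = 0. Lengths are in m, angles in rad, forces in N, time in s.
With the tool pointing down it reaches from about 0.375 to 0.925 m from the base axis. Payload 5.7 kg.
Tool frame: the origin (TCP) lies midway between the tips of the shut fingers; the grasp point (between the pads) lies 19 mm behind it; z points along the fingers, y is the line along which they close (so a half turn about z gives the same grasp; the last joint's range is limited). The gripper opens to 88 mm and grips with 3 to 60 N. Pads are 20 mm wide; open, the fingers measure 115 mm over their backs; the gripper's body (75 mm by 178 mm) begins 61 mm behind the grasp point.
Start: joints at [-1.407, 0.359, 1.51, -0, 1.272, -0.115], TCP at [0.165, -0.577, 0.223] pointing down, gripper open.
Joint ranges: [-2.97, 2.97], [-1.01, 2.36], [0.21, 2.38], [-0.96, 4.11], [0.2, 2.71], [-2.98, 2.98]. Speed limits (rad/s): [2.39, 2.39, 3.14, 3.14, 3.14, 3.14].

INTERFACE

Orientations are given as a unit quaternion [x, y, z, w].
In Python, from bench import move_ptp, servo_line, goto_joints, move_gripper, sleep, inverse_kinematics, capture, PlanningError, close_job, spot_in, silhouettes, current_clock, current_joint_pos, current_qvel, current_joint_torque, current_position, current_orientation, current_force, current_torque, current_finger_gap, current_grip_force gives the robot as it stands. Calls block until the motion is done:
- move_ptp(position, orientation): joint-space move of the TCP to a pose.
- servo_line(position, orientation=None, rate=0.15, contact_N=None): straight line of the TCP; orientation=None keeps the orientation; rate is the mean speed in m/s. With contact_N (N) it stops when the force on the tool has changed by that much, and returns True; else False.
- goto_joints(angles): joint-space move.
- move_gripper(opening): finger opening in m; the grip force is fixed at half the most; returns when the fingers have stopped.
- sleep(seconds).
- inverse_kinematics(position, orientation): joint angles nearest the present ones, or None.
- capture(name): name is "side" or "top" or "wrist"; returns a dict with "image" (420x560x3 uint8, blue, green, red), "range_z" (420x560 float32, m along the optical axis (not along the pixel's ray), 0 where there is no reading), "intrinsics" (3x3 intrinsics, pixels), "k1" (the pictures are not rectified: a ray, as slopes to the right and down, at radius r is drawn at 1 + k1 r^2 times it, then the intrinsics apply), "R" (3x3) and "t" (3): a world point X has camera coordinates R X + t. Camera axes: x right, y down, z forward; pixel columns grow to the right and rows downward; lengths in m; the calibration is good to about 2 mm. A picture is of the moment at which its call begins.
A pose or a line that the arm cannot do raises PlanningError and nothing moves.
- close_job(): hands the job in; it is judged then, once.
Trained networks look in the newest picture that a camera, given by its name, has taken for a name from the list of things; names that differ only in an ending like _2 or _b are one class to them, and where a whole thing is asked for, a point or a joint stands for the part that bears it (a point fixed in the world has none). Each returns a list of dicts, best first, with "conf" (0 to 1); they miss things now and then, are a little off and sometimes report something else, mostly with a low value. They report only what shows in the picture. A call takes as long as a camera call. They do not tell look-alikes from the thing itself.
- spot_in(camera, query): "xy" ([column, row] in pixels, amid what is visible of it).
- silhouettes(camera, query): "region" (420x560 bool, what is visible of it) and "xy" ([column, row] in pixels, amid what is visible of it).
Readings, each from a call of its own:
- current_clock(): time.
- current_joint_pos(): joint angles.
- current_qvel(): joint speeds.
- current_joint_torque(): joint torques, N m.
- current_position(): TCP position.
- current_orientation(): TCP orientation.
- current_force(): force on the tool from outside, world axes, zero at the start.
- current_torque(): the same for the moment, N m.
- current_finger_gap(): finger opening in m.
- current_grip_force(): force on a finger pad.
Only numpy, scipy, OpenCV 4.12 (cv2) and the standard library are available. Lean on these libraries where they do the work, as an engineer would, in place of code of your own. Each camera call takes 0.05 s, during which the arm holds its last target. There are 200 camera calls.

TASK

Get the dowel jig ready for drilling: first turn the T-handle of its cam clamp clockwise until the cam nips the short rail tight and straight against the fence. Then take the drill plate by its bar handle, lay it across the rail with its round bore over the pin nearer the robot and its slot over the pin in the fence, feel it about until it drops onto both pins, and press it fully down against the lifter springs onto the two blocks. Finish while still gripping the handle and holding the plate down there, because the springs lift it again if you let go.

Things in the scene. Friction and masses are not known exactly. Their poses are not given: they have to be found in the camera images.
- jig: the dowel jig, fixed: plywood base 190 x 230 x 18 mm, a hardwood fence along its far side, a pin block at its near right, a low end stop at its right. Origin: underside, below the middle of the clamped rail's width; x points from the cam across the rail to the fence, y along the rail to the left, z up. The tops of fence and pin block, on which the plate comes to rest, are at z = 42 mm
- pin_round (a point): foot of the near pin, on its axis, level with the pin block's top; axes as the jig's. Bullet-nosed steel pin, 10 mm diameter, 12 mm tall (upper 5 mm rounded to a point); around it a sprung steel lifter collar, 23 mm diameter, that stands 6 mm above the block and can be pushed down flush
- pin_slot (a point): foot of the far pin, in the fence, level with the fence's top: same pin and collar, 101 mm from the near pin along jig +x. Each collar takes about 2.5 N before it gives and 6 N when flush, so the plate's own weight does not push them down; about 10 N more from the hand does
- fence_face (a point): point on the fence's inner face (the face that the rail is clamped against), 24 mm from the jig's origin along jig x, at half the rail's height
- rail: short planed rail of pale timber, 48 x 140 x 22 mm, loose in the jig with its length (its y axis) along the fence, 1 to 5 mm clear of it. Origin: centre of its underside; its far face lies 24 mm along its +x
- cam: eccentric cam: dark wooden disc, 50 mm diameter, turning on an upright captive bolt through this origin, at jig (-52.5, 45, 18) mm. Its turn is this body's yaw clockwise (from above) from the jig's: loose at 0 to 0.2 rad, meets the clamped rail near 1.15, tight at about 1.18 to 1.3 (stiffens quickly, to some 1 N m), and stays where it is left
- cam_grip (a point): middle of the cam's wooden T-handle bar, on the turning axis, 69 mm above the bench: bar 58 mm long, 15 mm wide, 22 mm high (58 to 80 mm above the bench), lying along the direction 0.65 rad anticlockwise (from above) from the cam's x axis. Grip across the 15 mm width
- drill_plate: drill plate lying on the bench: hardwood, 144 x 90 x 18 mm, about 0.26 kg, two flush steel drill bushes, a dark wooden bar handle on top. Origin: centre of its underside; x along its length. A round blind bore is under its -x end, a blind slot under its +x end; neither shows from above; it starts with the bore end towards the robot. It fits the jig with its x axis along the jig's x axis
- plate_bore (a point): mouth of the round bore in the plate's underside: 12 mm diameter, 14 mm deep, 50.5 mm from the plate's centre along -x
- plate_slot (a point): mouth of the slot in the plate's underside: 16 mm along plate x, 12 mm across, 14 mm deep, 50.5 mm from the centre along +x
- plate_grip (a point): grip point in the plate's bar handle, above its centre, 20 mm above the plate's top: the bar is 62 mm long along plate x, 24 mm wide, 34 mm high; grip across the 24 mm width
There are look-alikes about, which are no part of the job. Leave any black look-alike of the rail alone.

How it is judged:
On the way, in this order (a step that is already met when the one before it is completed fails the run):
1. the cam holds the rail tight and straight against the fence (contact force between cam and rail above 4 N and x of rail in the frame of fence_face above -0.0255 m and angle between the y axis of rail and the y axis of jig, either way round below 0.025 rad), for 0.2 s.
2. the drill plate has dropped onto both pins (horizontal distance between plate_bore and pin_round below 0.003 m and horizontal distance between plate_slot and pin_slot below 0.004 m and z of plate_bore in the frame of pin_round below 0.0085 m and z of plate_slot in the frame of pin_slot below 0.0085 m), for 0.1 s.
At the end, for the whole second after the job is handed in: Fingers hold the plate down (over 3 N): bore within 3 mm of the near pin, slot within 4 mm of the far pin, underside within 1.6 mm of both block tops; the cam presses the rail (over 4 N) within 1.5 mm of the fence and parallel within 0.025 rad (all of step 1 and horizontal distance between plate_bore and pin_round below 0.003 m and horizontal distance between plate_slot and pin_slot below 0.004 m and z of plate_bore in the frame of pin_round below 0.0016 m and z of plate_slot in the frame of pin_slot below 0.0016 m and contact force between the fingers and drill_plate above 3 N); the arm keeps its last pose, push and grip.
It also fails if it takes over 61 s, if anything falls off the work surface, if the arm or the gripper's body presses on something with over 40 N, if the wrist force passes 120 N, or if a joint passes its speed limit or range.

## Working session

There is one attempt and no reset: what is moved stays moved. The work goes in short steps, each a Python script; the robot and the scene stay as the last script left them, time stands still between calls to the robot, and variables do not carry over. Pictures are saved under pics/ and viewed, at most 10 in all, crops included, and the job is handed in when it is done.

```bash
mkdir -p pics
cat > h.py <<'E'
import numpy as np, cv2
from bench import *
from scipy.spatial.transform import Rotation as Ro
def dist_pix(c,X):
    p=c["R"]@np.asarray(X).T+np.array(c["t"]).reshape(3,1); s=p[:2]/p[2]; r2=(s**2).sum(0)
    s=s*(1+c["k1"]*r2); K=np.array(c["intrinsics"]); return np.stack([K[0,0]*s[0]+K[0,2],K[1,1]*s[1]+K[1,2]],1)
def rays(c,uv):
    K=np.array(c["intrinsics"]); uv=np.atleast_2d(uv).astype(float)
    d=(uv-[K[0,2],K[1,2]])/[K[0,0],K[1,1]]; s=d.copy()
    for _ in range(20): s=d/(1+c["k1"]*(s**2).sum(1,keepdims=True))
    return np.c_[s,np.ones(len(s))]
def cloud(c,mask):
    v,u=np.nonzero(mask&(c["range_z"]>0)); p=rays(c,np.c_[u,v])*c["range_z"][v,u][:,None]
    return (p-np.array(c["t"]).reshape(1,3))@np.array(c["R"])
def onplane(c,uv,z):
    d=rays(c,uv)@np.array(c["R"]); o=-np.array(c["R"]).T@np.array(c["t"]).ravel()
    return o+d*((z-o[2])/d[:,2])[:,None]
def rect(p): # min area rect of xy: centre, sizes, angle of long axis
    (cx,cy),(w,h),a=cv2.minAreaRect((p[:,:2]*1000).astype(np.float32)); a=np.radians(a)
    if h>w: w,h,a=h,w,a+np.pi/2
    a=(a+np.pi/2)%np.pi-np.pi/2
    return np.round([cx,cy,w,h,a],3)
def down(yaw): # tool down, tool y axis at world angle yaw
    y=np.array([np.cos(yaw),np.sin(yaw),0]); z=np.array([0,0,-1.]); return Ro.from_matrix(np.c_[np.cross(y,z),y,z]).as_quat()
E
cat > a.py <<'E'
from h import *
for n in ["top","side"]:
    c=capture(n); cv2.imwrite(f"pics/{n}0.png",c["image"]); np.save(f"{n}.npy",c,allow_pickle=True)
    print(n,np.round(-np.array(c["R"]).T@np.array(c["t"]).ravel(),3))
    for q in ["jig","rail","cam","cam_grip","drill_plate","plate_grip","pin_round","pin_slot"]:
        for s in silhouettes(n,q):
            p=cloud(c,s["region"])
            print(q,round(s["conf"],2),np.round(s["xy"]),s["region"].sum(), rect(p) if len(p)>5 else "", np.round(np.percentile(p[:,2],[5,50,95]),3) if len(p) else "")
        if "pin" in q or "grip" in q:
            for s in spot_in(n,q): print("  spot",q,round(s["conf"],2),np.round(s["xy"],1))
print(current_clock())
E
python3 a.py
```

```text
top [0.406 0.043 1.136]
jig 0.93 [319. 214.] 7303 [505.942 -34.54  232.853 193.123   1.561] [0.014 0.02  0.045]
rail 0.94 [328. 199.] 1437 [516.705 -44.572 139.929  54.067  -1.546] [0.035 0.039 0.042]
rail 0.92 [421. 210.] 1416 [ 505.489 -256.872  138.502   48.582    0.729] [0.015 0.021 0.024]
rail 0.4 [293. 220.] 452 [463.521  16.328  53.566  49.143   1.014] [0.033 0.039 0.081]
cam 0.57 [298. 222.] 446 [462.834  15.118  51.717  47.98    1.252] [0.033 0.039 0.081]
cam_grip 0.68 [295. 222.] 414 [4.65551e+02 1.67510e+01 4.95410e+01 4.59090e+01 3.80000e-02] [0.034 0.04  0.081]
cam_grip 0.28 [316. 215.] 7353 [506.862 -33.098 231.133 194.998   1.561] [0.014 0.02  0.045]
  spot cam_grip 0.94 [295.2 221.3]
  spot cam_grip 0.42 [314.3 214.1]
drill_plate 0.58 [176. 206.] 2665 [ 5.01115e+02  2.89335e+02  1.47654e+02  9.57360e+01 -1.64000e-01] [0.012 0.017 0.05 ]
plate_grip 0.85 [178. 203.] 2749 [ 5.00055e+02  2.89794e+02  1.49022e+02  9.77560e+01 -1.53000e-01] [0.01  0.017 0.05 ]
  spot plate_grip 0.79 [177.8 204.5]
  spot plate_grip 0.72 [314.1 216.4]
pin_round 0.93 [316. 215.] 7448 [505.821 
[... 772 characters left out ...]
  -1.541] [0.023 0.04  0.081]
  spot cam_grip 0.35 [282.3 210. ]
drill_plate 0.62 [251. 308.] 3189 [ 5.01766e+02  2.90264e+02  1.45255e+02  9.33750e+01 -1.70000e-01] [0.009 0.02  0.054]
drill_plate 0.47 [279. 211.] 4356 [509.484 -45.316 267.821 196.504   1.561] [0.01  0.021 0.061]
plate_grip 0.79 [254. 309.] 3213 [ 5.00964e+02  2.83606e+02  1.45392e+02  1.06479e+02 -1.59000e-01] [0.009 0.02  0.053]
  spot plate_grip 0.72 [251.9 309.4]
pin_round 0.67 [283. 210.] 4206 [505.822 -47.384 272.    189.103   1.561] [0.012 0.023 0.062]
  spot pin_round 0.56 [279.5 210.7]
pin_slot 0.94 [281. 211.] 4513 [509.707 -53.269 283.434 199.05    1.559] [0.007 0.021 0.061]
  spot pin_slot 0.96 [280.8 211. ]
1.3
```

Run:
```python
import cv2
a=cv2.imread("pics/top0.png")[130:280,130:470]; cv2.imwrite("pics/v1.png",cv2.resize(a,None,fx=2.3,fy=2.3,interpolation=cv2.INTER_CUBIC))
b=cv2.imread("pics/side0.png")[130:370,150:400]; cv2.imwrite("pics/v2.png",cv2.resize(b,None,fx=2.4,fy=2.4,interpolation=cv2.INTER_CUBIC))
```

```text
(no output)
```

View pics/v1.png

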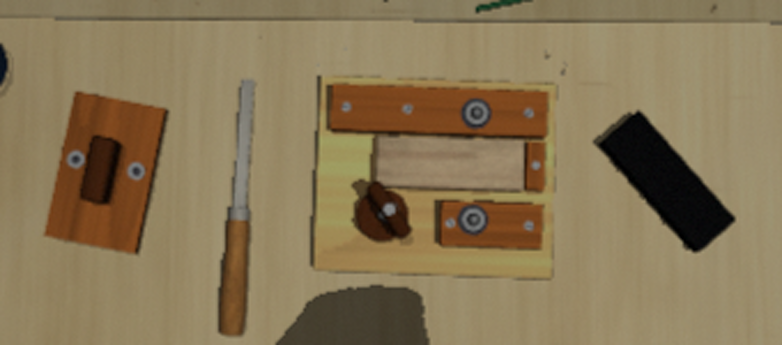

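View pics/v2.png

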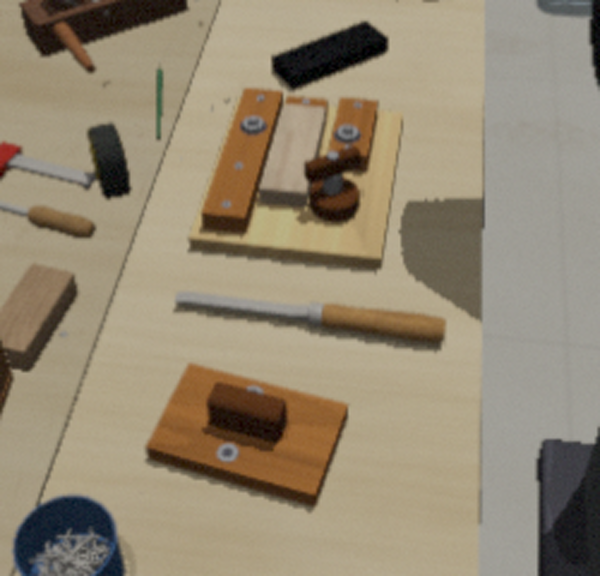

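```bash
cat > b.py <<'E'
from h import *
for y in [-0.96,2.18]:
    for dy in [0,-1.25]:
        q=inverse_kinematics([0.464,0.016,0.05],down(y+dy)); print(y+dy,None if q is None else np.round(q,2))
q=down(-np.pi/2); j=inverse_kinematics([0.47,-0.035,0.30],q); print(np.round(j,2))
move_ptp([0.47,-0.035,0.30],q)
c=capture("wrist"); np.save("w1.npy",c,allow_pickle=True)
print(np.round(-np.array(c["R"]).T@np.array(c["t"]).ravel(),3),np.round(c["R"],2),current_clock())
cv2.imwrite("pics/w1.png",c["image"])
E
python3 b.py
```

```text
-0.96 [-0.11  0.42  1.98 -0.    0.75  0.85]
-2.21 [-0.11  0.42  1.98 -0.    0.75  2.1 ]
2.18 [-0.11  0.42  1.98 -0.    0.75 -2.29]
0.9300000000000002 [-0.11  0.42  1.98 -0.    0.75 -1.04]
[-0.22  0.1   1.66 -0.    1.38  1.35]
[ 0.551 -0.036  0.462] [[-0.   -1.    0.  ]
 [-0.96  0.    0.29]
 [-0.29 -0.   -0.96]] 3.5917
```

View pics/w1.png

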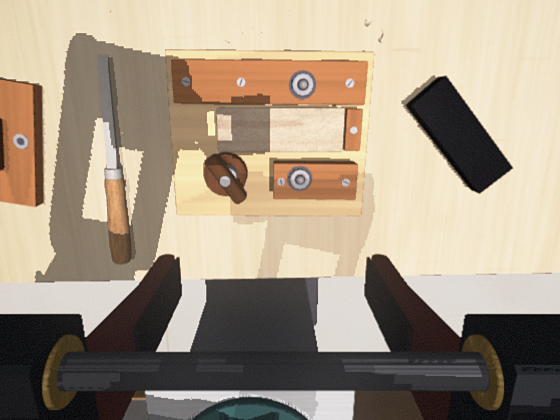

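```bash
cat > c.py <<'E'
from h import *
c=np.load("w1.npy",allow_pickle=True).item()
hsv=cv2.cvtColor(c["image"],cv2.COLOR_BGR2HSV)
P=[]
for u,v in [(300,179),(302,84)]:
    m=np.zeros((420,560),np.uint8); cv2.circle(m,(u,v),20,1,-1)
    g=((hsv[...,1]<90)&(m>0)).astype(np.uint8)
    n,l,st,ce=cv2.connectedComponentsWithStats(g); k=1+np.argmax(st[1:,4]); 
    cn=max(cv2.findContours((l==k).astype(np.uint8),0,1)[0],key=cv2.contourArea); h=cv2.convexHull(cn)
    e=cv2.fitEllipse(h); print(e,st[k])
    P.append(onplane(c,e[0],0.048)[0]); print(np.round(P[-1],4))
    pc=cloud(c,(l==k)); print("depth",np.round(np.median(pc,0),4))
d=P[1]-P[0]; print("dist",np.linalg.norm(d),"yaw",np.arctan2(d[1],d[0]))
m=np.zeros((420,560),bool); m[140:215,195:255]=1
p=cloud(c,m); p=p[p[:,2]>0.072]; print("handle",len(p),rect(p),p[:,:2].mean(0),np.percentile(p[:,2],[5,50,95]))
m=np.zeros((420,560),bool); m[50:220,165:375]=1
p=cloud(c,m); f=p[(p[:,2]>0.037)&(p[:,0]>0.545)&(p[:,2]<0.06)]; print("fence",rect(f),np.median(f[:,2]))
r=p[(p[:,2]>0.037)&(p[:,0]<0.543)&(p[:,0]>0.49)&(p[:,2]<0.06)]; print("rail",rect(r))
E
python3 c.py
```

```text
((299.0694580078125, 177.9966278076172), (24.323104858398438, 25.1833438873291), 63.0239372253418) [287 166  25  25 493]
[ 0.4644 -0.0657  0.048 ]
depth [ 0.4644 -0.0657  0.0467]
((301.9276123046875, 84.16143798828125), (26.787309646606445, 28.486568450927734), 10.945900917053223) [289  70  27  29 614]
[ 0.564  -0.0667  0.048 ]
depth [ 0.5641 -0.0667  0.0467]
dist 0.09960969563514768 yaw -0.009940262416921504
handle 796 [469.014  13.721  57.746  15.528   0.624] [0.47015287 0.01345986] [0.07544405 0.07936215 0.08144609]
fence [566.794 -32.272 206.461  43.924   1.561] 0.04194823618914158
rail [515.932 -53.518 158.734  50.054   1.57 ]
```

```bash
cat > d.py <<'E'
from h import *
C=[0.469,0.0137]; q=down(0.624-np.pi/2)
move_gripper(0.045)
move_ptp([*C,0.12],q); servo_line([*C,0.051],q,rate=0.08)
move_gripper(0.0)
print("gap",current_finger_gap(),current_grip_force(),np.round(current_force(),1),np.round(current_torque(),2),current_clock())
j0=np.array(current_joint_pos())
def turn(a): goto_joints(j0+[0,0,0,0,0,a])
for a in (0.6,1.08): turn(a); print(a,np.round(current_torque(),2),np.round(current_force(),1),current_clock())
a=1.08
while a<1.29:
    a+=0.025; turn(a); t=current_torque(); print(round(a,3),np.round(t,2),np.round(current_force(),1),round(current_joint_pos()[5]-j0[5],3),current_clock())
    if abs(t[2])>0.75: break
sleep(0.3); print(current_finger_gap(),np.round(current_torque(),2),np.round(current_position(),4))
E
python3 d.py
```

```text
gap 0.018786296145634165 30.00093787908554 [-1.   3.2  4.7] [ 0.62  0.2  -0.09] 6.7417
0.6 [ 0.16  0.14 -0.  ] [-0.9  0.9  3.3] 7.3667
1.08 [0.02 0.21 0.01] [-1.  -0.7  2.9] 7.9
1.105 [-0.09  0.15  0.05] [-1.8 -0.9  3.4] 1.103 8.15
1.13 [-0.25  0.21  0.03] [-0.7 -1.6  3.5] 1.129 8.4
1.155 [-0.34  0.21  0.03] [-1.  -1.9  2.9] 1.154 8.65
1.18 [-0.41  0.24  0.21] [-1.9 -2.5  2.9] 1.179 8.9
1.205 [-0.49  0.28  0.31] [-1.4 -3.   3.9] 1.204 9.15
1.23 [-0.51  0.32  0.47] [-1.9 -3.2  3.3] 1.229 9.4
1.255 [-0.83  0.24  0.23] [-1.4 -4.5  3.1] 1.255 9.65
1.28 [-0.91  0.17  0.37] [-2.2 -4.9  1.6] 1.279 9.9
1.305 [-1.13  0.13  0.23] [-1.2 -6.5  1.8] 1.304 10.15
0.018829471813214496 [-1.12  0.1   0.22] [0.4694 0.0135 0.0512]
```

```bash
cat > e.py <<'E'
from h import *
move_gripper(0.045)
p=current_position(); servo_line([p[0],p[1],0.12],rate=0.15)
j=np.array(current_joint_pos()); 
q=down(-np.pi/2); move_ptp([0.47,-0.035,0.30],q)
c=capture("wrist"); np.save("w2.npy",c,allow_pickle=True); cv2.imwrite("pics/w2.png",cv2.resize(c["image"][40:230,150:390],None,fx=3,fy=3))
m=np.zeros((420,560),bool); m[50:220,165:375]=1
p=cloud(c,m); h=p[p[:,2]>0.072]; r=rect(h); print("handle",len(h),r,"turn",0.65-0.01-r[4],current_clock())
s=silhouettes("wrist","rail")
for k in s: print(round(k["conf"],2),np.round(k["xy"]),rect(cloud(c,k["region"])))
E
python3 e.py
```

```text
handle 769 [468.867  13.809  58.166  14.913  -0.551] turn 1.191 12.4917
0.78 [463. 133.] [ 503.983 -264.109  156.989   57.349    0.736]
0.62 [278. 120.] [519.675 -44.504 144.999  51.949   1.567]
```

View pics/w2.png

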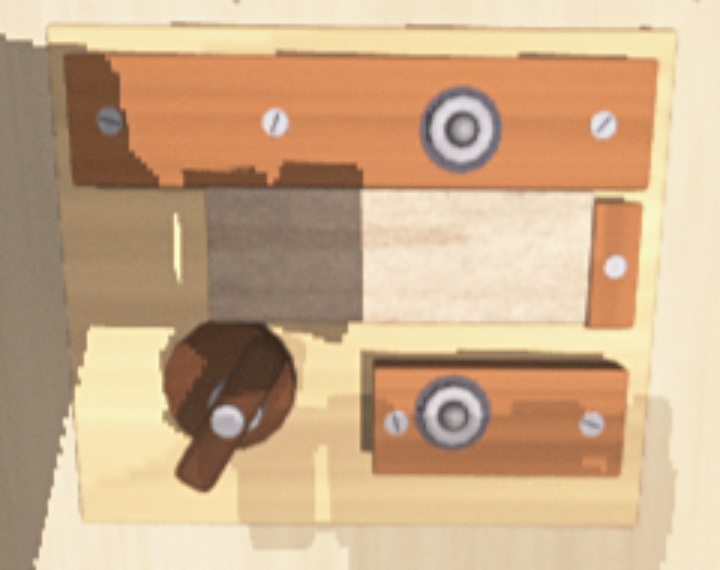

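```bash
cat > f.py <<'E'
from h import *
C=[0.469,0.0137]; q=down(-0.551-np.pi/2)
move_ptp([*C,0.12],q); servo_line([*C,0.060],q,rate=0.1)
move_gripper(0.0)
print("gap",current_finger_gap(),np.round(current_torque(),2),current_clock())
j0=np.array(current_joint_pos()); a=0
while a<0.09:
    a+=0.02; goto_joints(j0+[0,0,0,0,0,a]); t=current_torque(); print(round(a,3),np.round(t,2),np.round(current_force(),1))
    if abs(t[2])>0.8: break
print(current_finger_gap()); move_gripper(0.045)
servo_line([*C,0.12],rate=0.2)
c=capture("wrist")
p=cloud(c,np.ones((420,560),bool)); h=p[(p[:,2]>0.072)&(p[:,2]<0.084)&(np.hypot(p[:,0]-C[0],p[:,1]-C[1])<0.04)]
if len(h)>20: print(len(h),rect(h))
print(current_clock())
E
python3 f.py
```

```text
gap 0.015100275312100748 [0.04 0.1  0.01] 14.6417
0.02 [ 0.13 -0.    0.38] [-0.3  1.4  2.1]
0.04 [0.17 0.06 0.64] [-0.   0.9  1.7]
0.06 [0.3  0.12 0.72] [-1.4  1.2  2.1]
0.08 [0.33 0.12 0.74] [-1.   1.7  3.3]
0.1 [0.2  0.15 0.57] [-0.8  1.   3.8]
0.015060969530836282
2330 [468.888  13.353  57.186  15.001  -0.601]
17.0417
```

```bash
cat > g.py <<'E'
from h import *
move_ptp([0.43,0.29,0.25],down(-np.pi/2-0.16))
c=capture("wrist"); cv2.imwrite("pics/w3.png",c["image"]); np.save("w3.npy",c,allow_pickle=True)
p=cloud(c,np.ones((420,560),bool)); p=p[(np.abs(p[:,0]-.50)<.1)&(np.abs(p[:,1]-.29)<.08)]
h=p[(p[:,2]>0.045)&(p[:,2]<0.06)]; print("handle",len(h),rect(h),np.percentile(h[:,2],[5,50,95]))
b=p[(p[:,2]>0.013)&(p[:,2]<0.024)]; print("plate",len(b),rect(b),np.median(b[:,2])); print(current_clock())
E
python3 g.py
```

```text
handle 1745 [ 5.01001e+02  2.89250e+02  6.12270e+01  2.35990e+01 -1.62000e-01] [0.04911944 0.05158846 0.0529901 ]
plate 11457 [ 5.00982e+02  2.89005e+02  1.43733e+02  9.02350e+01 -1.66000e-01] 0.017886256431712932
18.2667
```

View pics/w3.png

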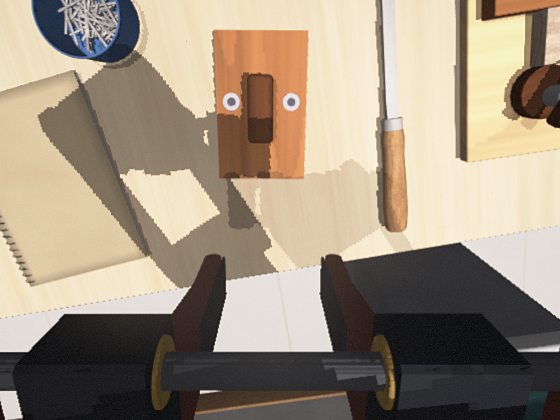

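```bash
cat > i.py <<'E'
from h import *
q=down(-0.164-np.pi/2); P=[0.501,0.2891]
move_gripper(0.06)
move_ptp([*P,0.08],q); servo_line([*P,0.021],q,rate=0.1)
move_gripper(0.0)
print("gap",current_finger_gap(),current_grip_force(),np.round(current_force(),1),np.round(current_position(),4),current_clock())
servo_line([*P,0.15],rate=0.2)
T=[0.5142,-0.0662]; qt=down(-0.0099-np.pi/2)
move_ptp([*T,0.15],qt); servo_line([*T,0.085],qt,rate=0.15)
sleep(0.2); print(np.round(current_force(),1),np.round(current_torque(),2),current_clock())
hit=servo_line([*T,0.066],qt,rate=0.02,contact_N=4)
print(hit,np.round(current_position(),4),np.round(current_force(),1),np.round(current_torque(),2),current_finger_gap(),current_clock())
c=capture("side"); cv2.imwrite("pics/s1.png",cv2.resize(c["image"][130:290,190:390],None,fx=4,fy=4,interpolation=cv2.INTER_CUBIC)); np.save("s1.npy",c,allow_pickle=True)
E
python3 i.py
```

```text
gap 0.02359701029011583 29.998498857021332 [0.6 0.8 0.9] [0.5011 0.2892 0.0211] 20.8917
[-0.2 -0.  -2.7] [0.01 0.03 0.04] 23.8
True [ 0.514  -0.0662  0.068 ] [ 0.  -0.5  3.9] [ 0.01 -0.08  0.01] 0.023759455518719948 24.5833
```

View pics/s1.png

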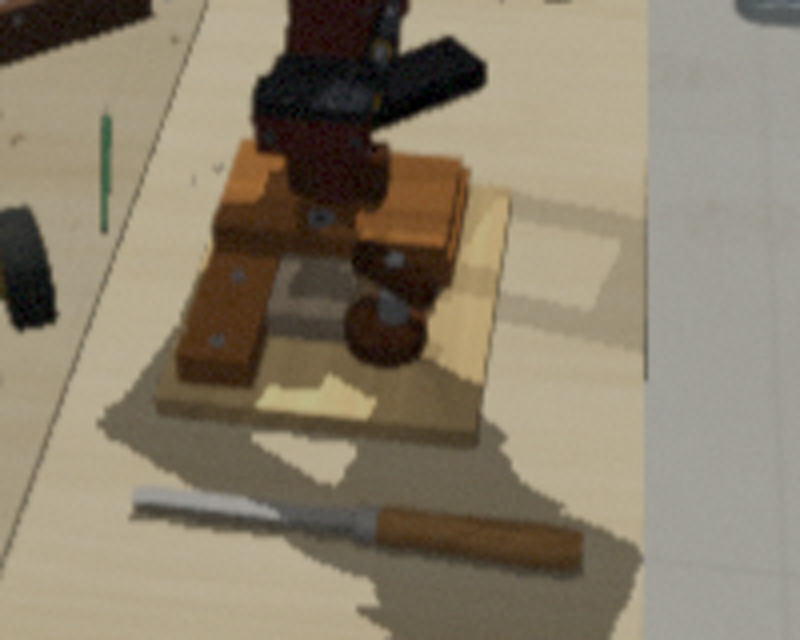

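```bash
cat > k.py <<'E'
from h import *
T=[0.5142,-0.0662]; qt=down(-0.0099-np.pi/2)
z=0.068
while z>0.0605:
    z-=0.001; servo_line([*T,z],qt,rate=0.02); f=current_force()
    print(round(z,4),np.round(current_position(),4),np.round(f,1),np.round(current_torque(),2),current_clock())
    if f[2]>28: break
c=capture("side"); np.save("s2.npy",c,allow_pickle=True); cv2.imwrite("pics/s2.png",cv2.resize(c["image"][130:290,190:390],None,fx=4,fy=4,interpolation=cv2.INTER_CUBIC))
c=capture("top"); cv2.imwrite("pics/t2.png",c["image"]); 
for n,a in (("side",np.load("s2.npy",allow_pickle=True).item()),("top",c)):
    p=cloud(a,np.ones((420,560),bool)); s=p[(p[:,2]>0.05)&(p[:,2]<0.068)&(abs(p[:,0]-.514)<.085)&(abs(p[:,1]+.066)<.055)]
    A=np.c_[s[:,0]-.514,s[:,1]+.066,np.ones(len(s))]; print(n,len(s),rect(s),np.round(np.linalg.lstsq(A,s[:,2],rcond=None)[0],4))
E
python3 k.py
```

```text
0.067 [ 0.514  -0.0662  0.0671] [-2.5  0.6  3.7] [0.03 0.22 0.02] 24.8833
0.066 [ 0.514  -0.0662  0.0661] [-1.5  0.6  7. ] [-0.    0.3   0.03] 25.1333
0.065 [ 0.514  -0.0662  0.0652] [-1.7 -0.1  7.7] [0.03 0.34 0.01] 25.3833
0.064 [ 0.514  -0.0662  0.0643] [-1.8 -0.   7.7] [0.15 0.37 0.03] 25.6333
0.063 [ 0.514  -0.0662  0.0634] [-2.   0.9  9.4] [ 0.13  0.42 -0.09] 25.8833
0.062 [ 0.5141 -0.0662  0.0631] [-5.2  0.  16.1] [0.17 0.67 0.01] 26.1333
0.061 [ 0.5141 -0.0662  0.063 ] [-7.5  1.3 28.2] [ 0.31  1.24 -0.05] 26.3833
side 1088 [ 5.15068e+02 -6.31580e+01  1.44784e+02  9.48870e+01 -1.60000e-02] [-0.001  -0.0293  0.0602]
top 665 [ 5.12942e+02 -6.96990e+01  1.51912e+02  7.42290e+01  1.34000e-01] [ 0.0101 -0.0041  0.0593]
```

View pics/s2.png

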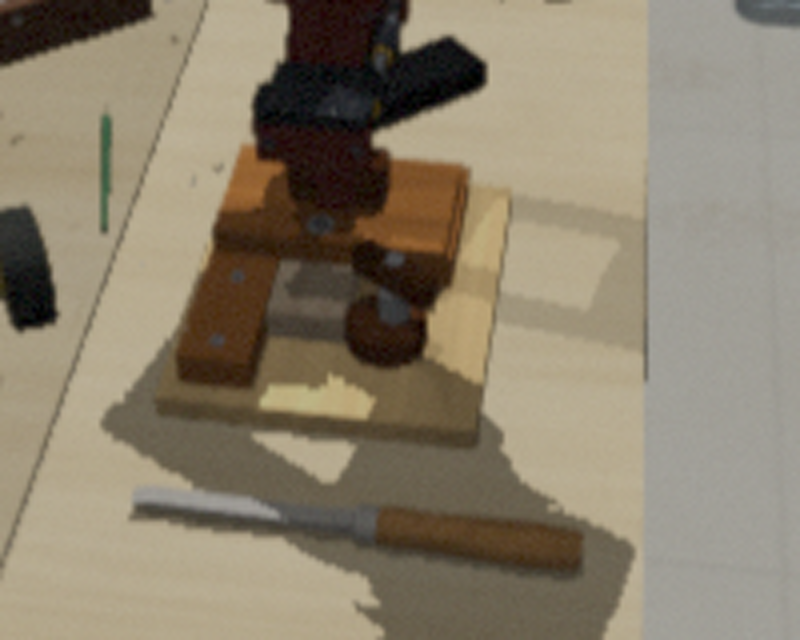

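Run:
```python
from h import *
servo_line([0.5137,-0.0662,0.0612],rate=0.02); sleep(0.3)
print(np.round(current_position(),4),np.round(current_force(),1),np.round(current_torque(),2))
for n in ("side","top"):
    P=[]
    for _ in range(4):
        a=capture(n); P.append(cloud(a,np.ones((420,560),bool)))
    p=np.vstack(P)
    for x in (.455,.575):
        for y in (-.09,-.066,-.04):
            s=p[(abs(p[:,0]-x)<.012)&(abs(p[:,1]-y)<.01)&(p[:,2]<.075)&(p[:,2]>.04)]; print(n,x,y,len(s),np.round(np.median(s[:,2]),4) if len(s) else "")
print(current_clock())
```

```text
[ 0.514  -0.0662  0.063 ] [-5.2  1.2 23.8] [ 0.37  0.99 -0.02]
side 0.455 -0.09 179 0.0603
side 0.455 -0.066 192 0.0603
side 0.455 -0.04 208 0.0603
side 0.575 -0.09 150 0.0602
side 0.575 -0.066 180 0.0604
side 0.575 -0.04 202 0.0603
top 0.455 -0.09 455 0.0587
top 0.455 -0.066 431 0.059
top 0.455 -0.04 127 0.059
top 0.575 -0.09 0 
top 0.575 -0.066 0 
top 0.575 -0.04 0 
27.4333
```

The plate is flat, with its top at 60.3 mm against the expected 60, so it is fully seated and held with about 24 N.

```bash
python3 -c "
from bench import *
print(close_job())"
```

```text
the job is handed in; nothing more can be done
None
```

I handed the job in at about 27 s: the cam is turned to about 1.24 rad and nips the rail against the fence, and the plate sits level on both pins, still gripped and held down at about 24 N. No verdict came back, and the cam force on the rail was not measured directly.

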